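# Turn the trolley wheel valve-up

### The job

The crate trolley's wheel is up in the wheel stand to be pumped. Push its spokes round gently with your fingertips, without gripping the wheel, until the valve stem is at the very top of the wheel, straight above the hub, then take your hand away. Keep off the tyre and the valve stem, and leave the stand and the other things on the bench as they are.

Things in the scene. Friction and masses are not known exactly. Their poses are not given: they have to be found in the camera images.
- stand: Grey and steel wheel stand, fixed to the bench. Base plate 200 x 200 x 10 mm; an upright flat bar each side of the wheel carries the axle. A 12 mm gauge post, 95 mm tall, stands behind the wheel. Origin: centre of the base's underside, on the 3 mm cutting mat. x is level, along the axle, away from the robot; y is level, in the wheel's plane, to the robot's left; z up.
- front_upright (a point): Middle of the front bar of the stand, on the robot's side of the wheel, 111 mm above the stand's origin and 46 mm in front of the wheel's middle plane. The bar is 6 mm thick and 22 mm wide (60 mm wide in its lowest 65 mm) and goes straight up from the base to 18 mm above the axle. An equal bar stands behind the wheel. Axes as the stand's.
- wheel: 16-inch trolley wheel, grey moulded rim, upright on a level axle 222 mm above the stand's origin. Turns either way without limit, stiffly (0.3 N m) and stays where left. 390 mm across the tyre; rim inside radius 142 mm; hub 54 mm across, 64 mm wide; axle ends 65 mm either side. Origin: hub centre, in the middle plane. x: along the axle, away from the robot; z: from hub to valve, vertical when the valve is on top.
- spoke (a point): Middle of one of the wheel's five equal straight spokes, 83 mm from the hub centre. Each spoke is 18 mm wide and 32 mm deep (16 mm either side of the wheel's middle plane), running from hub to rim; they lie at 36, 108, 180, 252 and 324 degrees from the valve; this is the one at 36 degrees (turned clockwise from the valve, seen by the robot). Axes as the wheel's.
- tyre: Black rubber tyre on the wheel, 35 mm wide (17.5 mm either side of the middle plane), from 156 to 195 mm off the axle; the grey rim inside it is 32 mm wide. Same origin and axes as the wheel.
- valve: Valve stem of the wheel, the only one: black rubber with a brass end, 13 mm thick, 40 mm long, midway between two spokes, standing on the inside of the rim and reaching towards the hub (102 to 142 mm from the axle, in the middle plane). Origin: its root on the rim, 142 mm from the hub centre; z outward from the hub.
- glue_tin: Closed round tin of rubber cement, 76 mm across, 85 mm tall, standing; origin at the centre of its underside. Not part of the job: stays where it is.
- tyre_pump: Small hand pump lying flat, 220 mm long along its x, 32 mm thick; origin under its middle. Not part of the job: stays where it is.
- patch_tin: Flat tin of patches, 88 x 58 x 26 mm; origin at the centre of its underside. Not part of the job: stays where it is.
- tyre_lever: Black plastic tyre lever lying flat, 130 x 16 x 12 mm; origin under its middle. Not part of the job: stays where it is.
- templates: Stack of four card and leatherboard pattern pieces, about 230 x 110 x 16 mm; origin under the middle. Not part of the job: stays where it is.
- hammer: Cobbler's hammer lying along its x, about 0.25 m long; origin under its middle. Not part of the job: stays where it is.
- thread_cone: Cone of thread, 64 mm across the foot, 118 mm tall, standing; origin at the centre of its underside. Not part of the job: stays where it is.
- clicking_knife: Knife lying flat along its x, 205 mm long, 16 mm thick; origin under its middle. Not part of the job: stays where it is.

How it is judged:
By the outcome, as a careful person would: the job done as asked, in the order asked, and still so for the second after the job is handed in, with the robot touching nothing.
It also fails if it takes over 67 s, if anything falls off the work surface, if the arm or the gripper's body presses on something with over 40 N, if the wrist force passes 120 N, or if a joint passes its speed limit or range.

### The arm

A 7-joint arm with a two-finger parallel gripper is mounted at the origin on the work surface. World frame = base frame: x ahead of the robot, y to its left, z up, the work surface at z = 0. Lengths are in mm, angles in rad, forces in N, time in s.
With the tool pointing down it reaches from about 400 to 875 mm from the base axis. Payload 4.4 kg.
Tool frame: the origin (TCP) lies at the very end of the fingers, on their centre line; the grasp point (between the pads) lies 19 mm behind it; z points along the fingers, y is the line along which they close (so a half turn about z gives the same grasp; the last joint's range is limited). The gripper opens to 85 mm and grips with 20 to 120 N. Pads are 22 mm wide; open, the fingers measure 114 mm over their backs; the gripper's body (76 mm by 85 mm) begins 54 mm behind the grasp point. The pads swing forward as they close: fully open they stand 13 mm farther back than shut.
Start: joints at [1.155, 0.628, 0.038, 1.517, -0.027, 0.996, -0.02], TCP at [222.789, -610.641, 231.313] pointing down, gripper open.
Joint ranges: [-3.06, 3.06], [-0.37, 2.12], [-1.25, 1.32], [0.18, 2.47], [-1.1, 4.24], [0.23, 1.98], [-2.94, 2.94]. Speed limits (rad/s): [2.57, 2.57, 3.14, 3.14, 3.14, 3.14, 3.14].

### API

Orientations are given as [roll, pitch, yaw] about the fixed x, y, z axes, in that order (R = Rz(yaw) Ry(pitch) Rx(roll)).
In Python, from cell import read_state, get_image, camera_info, finish_job gives the robot as it stands.
- The arm moves only by the tool play_rows, never from a script. Its argument "deltas" is one flat list of numbers, 7 for each row, row after row: the shift along the tool's x, y, z in mm, then the turn, a rotation vector about the tool's x, y, z in rad, then the opening, from 0 (shut) to 1 (fully open). In form: [dx, dy, dz, ax, ay, az, grip, dx, dy, dz, ax, ay, az, grip, ...]. A call has 1 to 10 rows; each row is the pose to reach, as a shift and turn from the pose commanded when the call began, along the tool's axes at that moment; what a row does not reach only later rows make up. A row lasts 1/8 s, in which the tool goes at most 62.5 mm and 10.7 degrees, less where a joint would pass 70% of its speed; a pose out of reach is approached as far as the arm can. A call with a gripper value outside its range is refused whole. The fingers move at their own pace and stop on an object; the grip force is fixed at half the most. Time passes only in rows, so rows that repeat a pose let the fingers close. It gives the time, the measured TCP pose, the force, the opening and the grip force at its end, in the units of the state.
- read_state(): the state, without advancing time (a new reading comes with each control period).
- get_image(name): name is "scene" or "top" or "wrist"; returns the picture (384x512x3 uint8, red, green, blue); there is no depth.
- camera_info(name): a dict with "fx", "fy", "cx", "cy" (pixels), "T" (4x4, takes a point from camera to world coordinates). Camera axes: x right, y down, z forward; pixel columns grow to the right and rows downward; lengths in mm; the calibration is good to about 2 mm. A picture is of the moment at which its call begins: read the wrist's pose just before it. camera_info takes no time and is no camera call; for the wrist camera it gives the pose at the moment of the call.
- finish_job(): hands the job in; it is judged then, once.
The state is a dict: "clock": time; "qpos": joint angles; "qd": joint speeds; "tau": joint torques, N m; "eef_pos": TCP position; "tool_rot": TCP orientation; "force": force on the tool from outside, world axes, zero at the start; "torque": the same for the moment, N m; "width": finger opening in mm; "gripper_force": force on a finger pad.
Only numpy, scipy, OpenCV 4.12 (cv2) and the standard library are available. Lean on these libraries where they do the work, as an engineer would, in place of code of your own. Each camera call takes 0.05 s, during which the arm holds its last target. There are 200 camera calls.

## Working session

There is one attempt and no reset: what is moved stays moved. The work goes in short steps, Python scripts to look and compute and a tool call to move; the robot and the scene stay as the last step left them, time stands still between calls to the robot, and variables do not carry over. Pictures are saved under pics/ and viewed, at most 10 in all, crops included, and the job is handed in when it is done.

Besides the shell and the picture viewer there is one more tool, called after "Call:" by a JSON object that holds its "method" and its "body", one argument or row to a line. play_rows: Moves the arm, as the interface text tells. Its arguments: {"type":"object","properties":{"deltas":{"type":"array"}},"required":["deltas"]}

```bash
mkdir -p pics; python3 - <<'E'
from cell import *
import cv2,numpy as np
s=read_state();print(s)
a=get_image("scene");b=get_image("top")
for n,i in(("scene",a),("top",b)):
    cv2.imwrite(f"pics/{n}0.png",cv2.resize(i[:,:,::-1],(800,600)));c=camera_info(n);print(n,c)
    cv2.imwrite(f"{n}_raw.png",i[:,:,::-1])
E
```

```text
{'clock': 0.0, 'qpos': array([ 1.15516358,  0.6293501 ,  0.0384387 ,  1.51840284, -0.02699849,
        0.99629987, -0.02002946]), 'qd': array([-0.0001009 ,  0.00181811,  0.00028775,  0.00030516,  0.00055127,
        0.0005245 ,  0.00101319]), 'tau': array([-4.27256737e-04, -5.63385451e+01,  1.22651696e+00, -1.93435282e+01,
        1.11352064e-02,  1.06611487e-02,  5.72616131e-06]), 'eef_pos': array([ 222.58774492, -610.01276834,  230.37532205]), 'tool_rot': array([-3.13965060e+00,  2.60597318e-05,  3.49805985e-01]), 'force': array([ 0.21091517,  0.03226209, -0.79354091]), 'torque': array([0.03073048, 0.02435754, 0.02846358]), 'gripper_force': 0.0, 'width': 85.82015581014191}
scene {'fx': 375.72243869893174, 'fy': 375.72243869893174, 'cx': 248.55344137601202, 'cy': 197.23588745318938, 'T': array([[ 2.07210209e-01,  6.74686170e-01, -7.08422544e-01,
         1.28491309e+03],
       [ 9.78172445e-01, -1.54414342e-01,  1.39049916e-01,
        -1.65410756e+02],
       [-1.55755454e-02, -7.21771974e-01, -6.91955649e-01,
         9.55890884e+02],
       [ 0.00000000e+00,  0.00000000e+00,  0.00000000e+00,
         1.00000000e+00]])}
top {'fx': 425.8175169849457, 'fy': 425.8175169849457, 'cx': 256.77081646512454, 'cy': 187.1378813668624, 'T': array([[-1.85874093e-02, -9.96101082e-01,  8.62388747e-02,
         4.21810385e+02],
       [-9.99651878e-01,  1.68994962e-02, -2.02615376e-02,
         2.92350930e+00],
       [ 1.87251460e-02, -8.65854626e-02, -9.96068435e-01,
         1.73197625e+03],
       [ 0.00000000e+00,  0.00000000e+00,  0.00000000e+00,
         1.00000000e+00]])}
```

View pics/scene0.png

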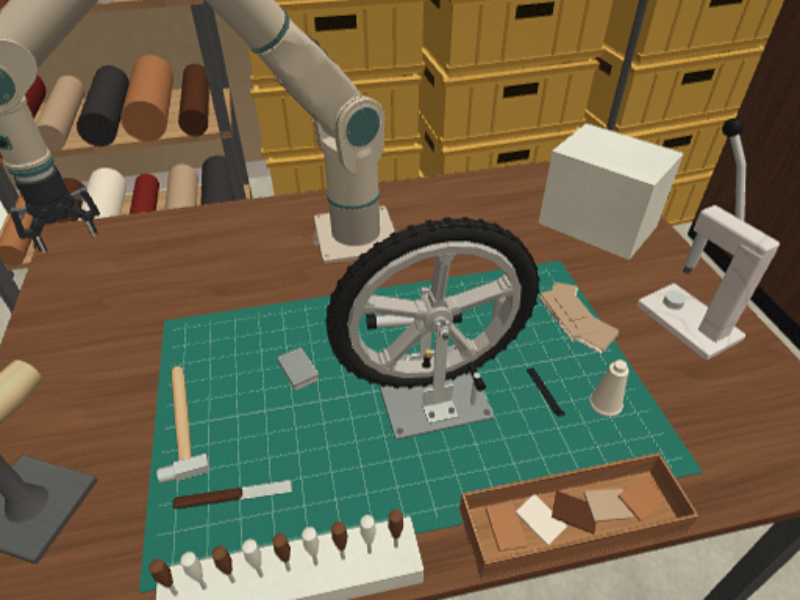

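View pics/top0.png

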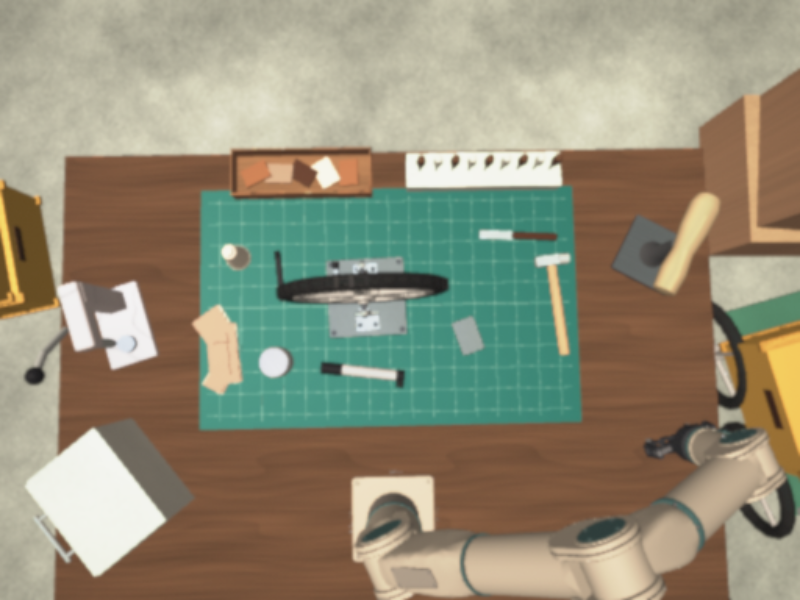

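The scene camera looks at the wheel from behind. The valve's brass end is near (428,352), just left of and below the hub at (440,320). The top view shows the base plate's corners at about (327,258) to (407,335). I'll crop in for a finer measurement.

```bash
cat >h.py <<'E'
import numpy as np,cv2
from cell import *
def ray(n,u,v,ax,val,c=None):
    c=c or camera_info(n);T=c["T"];d=T[:3,:3]@[(u-c["cx"])/c["fx"],(v-c["cy"])/c["fy"],1];o=T[:3,3]
    return o+d*(val-o[ax])/d[ax]
def proj(n,p,c=None):
    c=c or camera_info(n);q=np.linalg.inv(c["T"])@[*p,1];return np.array([q[0]/q[2]*c["fx"]+c["cx"],q[1]/q[2]*c["fy"]+c["cy"]])
E
python3 - <<'E'
from h import *
f=.64
P=[ray("top",u*f,v*f,2,13) for u,v in((327,258),(405,257),(328,337),(407,333))]
for p in P:print(p.round())
print(np.mean(P,0))
i=cv2.imread("scene_raw.png")[130:290,200:355]
cv2.imwrite("pics/crop.png",cv2.resize(i,None,fx=3.75,fy=3.75,interpolation=cv2.INTER_CUBIC))
i=cv2.imread("top_raw.png")[150:230,165:305]
cv2.imwrite("pics/cropt.png",cv2.resize(i,None,fx=5,fy=5,interpolation=cv2.INTER_CUBIC))
E
```

```text
[664. 159.  13.]
[663. -44.  13.]
[459. 158.  13.]
[465. -45.  13.]
[562.66151837  57.25559571  13.        ]
```

View pics/crop.png

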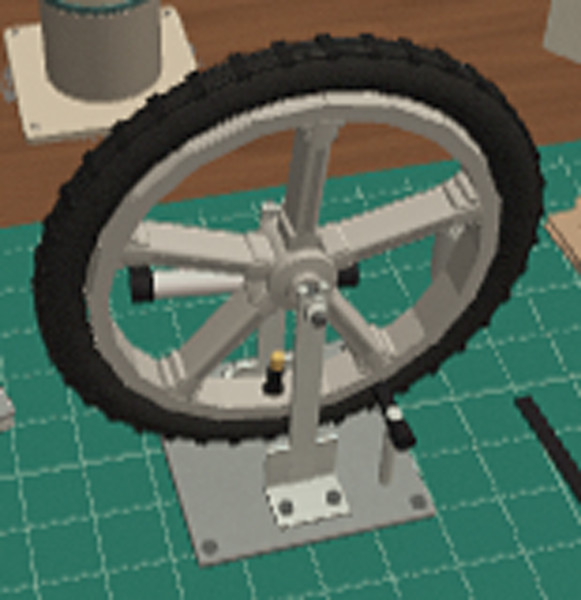

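View pics/cropt.png

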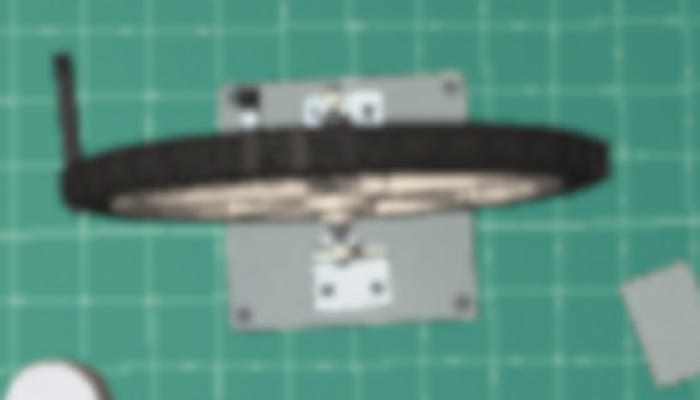

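In the crop, the valve's brass tip is at about (278,358) and its root at (273,390). One spoke is nearly vertical, meeting the rim at (320,128). In the top crop the plate's corners are (220,88), (463,75), (475,320) and (232,330), so the stand is yawed slightly.

```bash
cat >>h.py <<'E'
P=[ray("top",u/5+165,v/5+150,2,13) for u,v in((220,88),(463,75),(475,320),(232,330))]
C=np.mean(P,0)
ex=(P[0]+P[1]-P[2]-P[3]);ex/=np.linalg.norm(ex);ey=np.array([-ex[1],ex[0],0])
H=np.array([C[0],C[1],225.])
def wp(n,u,v,off=0,c=None): # pixel -> in wheel plane (y left,z up) rel hub
    c=c or camera_info(n);T=c["T"];d=T[:3,:3]@[(u-c["cx"])/c["fx"],(v-c["cy"])/c["fy"],1];o=T[:3,3]
    t=((H+off*ex-o)@ex)/(d@ex);p=o+t*d-H;return np.array([p@ey,p[2]])
E
python3 - <<'E'
from h import *
for p in P:print(p.round())
print(C,np.degrees(np.arctan2(ex[1],ex[0])), [np.linalg.norm(P[i]-P[i-1]).round() for i in range(4)])
# clockwise seen by robot (looking +x, left=+y): angle from up toward -y
A=lambda q:(np.degrees(np.arctan2(-q[0],q[1])).round(1),np.hypot(*q).round(1),q.round(1))
for nm,u,v,o in(("tip",278,355,0),("root",273,390,0),("spoketop L",302,125,16),("spoketop R",337,125,16),("axle end",318,318,65),("valvemid",275,375,0)):
    print(nm,A(wp("scene",u/3.75+200,v/3.75+130,o)))
i=cv2.imread("scene_raw.png")
# brass mask & ellipse check
g=[ (proj("scene",H+r*(np.sin(a)*ey+np.cos(a)*ez)+o*ex)-[200,130])*3.75 for ez in [np.array([0,0,1.])] for r,o in((195,17.5),(142,16)) for a in np.linspace(0,2*np.pi,9)[:8]]
print(np.round(g).tolist(), (proj("scene",H+65*ex)-[200,130])*3.75)
E
```

```text
[654. 160.  13.]
[661. -37.  13.]
[462. -43.  13.]
[457. 153.  13.]
[558.395374    58.22008831  13.        ] 2.001634202685871 [np.float64(196.0), np.float64(198.0), np.float64(199.0), np.float64(196.0)]
tip (np.float64(177.5), np.float64(108.9), array([  -4.8, -108.8]))
root (np.float64(177.1), np.float64(150.9), array([  -7.7, -150.7]))
spoketop L (np.float64(0.4), np.float64(137.1), array([ -0.9, 137.1]))
spoketop R (np.float64(-10.4), np.float64(134.1), array([ 24.1, 131.9]))
axle end (np.float64(-128.8), np.float64(2.5), array([ 1.9, -1.5]))
valvemid (np.float64(177.2), np.float64(132.6), array([  -6.5, -132.5]))
[[308.0, 55.0], [496.0, 92.0], [541.0, 226.0], [450.0, 361.0], [286.0, 438.0], [121.0, 428.0], [35.0, 321.0], [102.0, 160.0], [304.0, 119.0], [438.0, 143.0], [475.0, 237.0], [410.0, 337.0], [288.0, 396.0], [166.0, 386.0], [107.0, 306.0], [159.0, 191.0]] [315.53455879 317.00685496]
```

Hub is at about (558, 58, 225) and the stand's yaw about 2°. The valve is at about 177° clockwise, almost at the bottom. One push on a spoke over the top half of the wheel would bring it up. For that the tool has to point forward, so I'll identify the arm's kinematics with a few free-space moves.

Call:
{"method": "play_rows", "body": {
  "deltas": [0,0,-50,0,0,0,0,0,0,-100,0,0,0,0,0,0,-150,0,0,0,0,0,0,-170,0,0.13,0.08,0,0,0,-170,0,0.26,0.16,0,0,0,-170,0,0.39,0.25,0,0,0,-170,0,0.5,0.32,0,0,0,-170,0,0.5,0.32,0]
}}

```text
clock: 1.1
eef_pos: [219.4, -611.0, 399.6]
tool_rot: [-3.05, -0.488, -0.005]
force: [-1.1, 0.1, 0.7]
width: -0.3
gripper_force: 0.0
```

```bash
cat >log.py <<'E'
from cell import read_state
import json,os
s=read_state();d=json.load(open("log.json")) if os.path.exists("log.json") else [dict(q=[1.15516358,.6293501,.0384387,1.51840284,-.02699849,.99629987,-.02002946],p=[222.58774492,-610.01276834,230.37532205],r=[-3.1396506,2.6e-5,.349806])]
e=dict(q=list(s["qpos"]),p=list(s["eef_pos"]),r=list(s["tool_rot"]));d.append(e);json.dump(d,open("log.json","w"))
print({k:[round(x,3) for x in v] for k,v in e.items()},s["clock"],s["force"].round(1))
E
python3 log.py
```

```text
{'q': [np.float64(1.456), np.float64(0.522), np.float64(-0.027), np.float64(1.349), np.float64(-0.497), np.float64(1.329), np.float64(0.015)], 'p': [np.float64(219.356), np.float64(-611.019), np.float64(399.551)], 'r': [np.float64(-3.05), np.float64(-0.488), np.float64(-0.005)]} 1.1 [-1.1  0.1  0.7]
```

Call:
{"method": "play_rows", "body": {
  "deltas": [50,0,0,0,0,0,0,100,0,0,0,0.1,0.1,0,150,0,0,0,0.2,0.2,0,200,0,0,0.1,0.3,0.3,0,200,0,0,0.2,0.4,0.3,0,200,0,0,0.2,0.4,0.3,0]
}}

```text
clock: 1.85
eef_pos: [398.4, -611.2, 491.6]
tool_rot: [-2.535, -0.766, -0.518]
force: [-0.5, 0.1, -0.5]
width: 0.2
gripper_force: 0.0
```

```bash
python3 log.py
```

```text
{'q': [np.float64(1.414), np.float64(0.624), np.float64(-0.129), np.float64(1.188), np.float64(-0.875), np.float64(1.422), np.float64(-0.35)], 'p': [np.float64(398.352), np.float64(-611.162), np.float64(491.643)], 'r': [np.float64(-2.535), np.float64(-0.766), np.float64(-0.518)]} 1.85 [-0.5  0.1 -0.5]
```

Call:
{"method": "play_rows", "body": {
  "deltas": [0,50,0,0,0,0,0,0,100,0,0,0.1,0,0,0,100,50,0.1,0.2,-0.2,0,0,100,50,0.3,0.2,-0.3,0,0,100,50,0.3,0.2,-0.3,0]
}}

```text
clock: 2.48
eef_pos: [433.1, -690.0, 422.3]
tool_rot: [-2.377, -1.113, -0.335]
force: [1.2, -1.0, 0.9]
width: 0.2
gripper_force: 0.0
```

```bash
python3 log.py; cat >fit.py <<'E'
import numpy as np,json,itertools
from scipy.optimize import least_squares
from scipy.spatial.transform import Rotation as R
D=json.load(open("log.json"))
Z=lambda a:R.from_euler("z",a).as_matrix();Y=lambda a:R.from_euler("y",a).as_matrix()
def fk(v,s,q):
    a0,a7,h,L1,L2,Lt,x2,x4,x6,yy=v
    A=Z(s[0]*q[0]+a0)@Y(q[1]);p=np.array([0,0,h])+A@[x2,yy,0]
    A=A@Z(s[1]*q[2]);p=p+A@[x4,0,L1];A=A@Y(q[3]);
    A=A@Z(s[2]*q[4]);p=p+A@[x6,0,L2];A=A@Y(q[5]);A=A@Z(s[3]*q[6]+a7);p=p+A@[0,0,Lt]
    return p,A
def res(v,s):
    o=[]
    for d in D:
        p,A=fk(v,s,d["q"]);o+=list((p-d["p"])/1);o+=list(R.from_matrix(A.T@R.from_euler("xyz",d["r"]).as_matrix()).as_rotvec()*300)
    return np.array(o)
if __name__=="__main__":
    B=[]
    for s in itertools.product((1,-1),repeat=4):
        for a0 in(0,3.1,1.57,-1.57):
          for a7 in (0,1.57,3.14,-1.57):
            f=least_squares(res,[a0,a7,330,420,450,270,0,0,0,0],args=(s,),loss="soft_l1");B.append((f.cost,s,f.x))
    B.sort(key=lambda b:b[0])
    for b in B[:3]:print(round(b[0],1),b[1],b[2].round(3))
    json.dump([B[0][1],list(B[0][2])],open("fk.json","w"));print(np.abs(res(B[0][2],B[0][1])).reshape(-1,6).max(0))
E
python3 fit.py
```

```text
{'q': [np.float64(1.463), np.float64(1.05), np.float64(-0.295), np.float64(0.746), np.float64(-0.957), np.float64(1.668), np.float64(-0.083)], 'p': [np.float64(433.097), np.float64(-690.033), np.float64(422.341)], 'r': [np.float64(-2.377), np.float64(-1.113), np.float64(-0.335)]} 2.475 [ 1.2 -1.   0.9]
0.2 (-1, -1, -1, -1) [-7.97965e+02  1.52367e+02  3.32774e+02  5.63659e+02  3.77709e+02
  3.44307e+02 -3.31000e-01  4.98700e+00  5.99500e+00 -2.80930e+01]
0.2 (-1, -1, -1, -1) [ 5.27787e+02  5.29358e+02  3.32774e+02  5.63659e+02  3.77709e+02
  3.44307e+02 -3.31000e-01  4.98700e+00  5.99500e+00 -2.80930e+01]
0.2 (-1, -1, -1, -1) [-4.39820e+01  1.41370e+01  3.32774e+02  5.63659e+02  3.77709e+02
  3.44307e+02 -3.31000e-01  4.98700e+00  5.99500e+00 -2.80930e+01]
[0.10306813 0.3654979  0.18333524 0.04281055 0.01960618 0.0180721 ]
```

```bash
cat >ik.py <<'E'
from fit import *
s,v=json.load(open("fk.json"));v=np.array(v);v[:2]=(v[:2]+np.pi)%(2*np.pi)-np.pi
lo=np.array([-3.06,-.37,-1.25,.18,-1.1,.23,-2.94])+.03;hi=np.array([3.06,2.12,1.32,2.47,4.24,1.98,2.94])-.03
EX=np.array([np.cos(.035),np.sin(.035),0]);EY=np.array([-EX[1],EX[0],0]);H=np.array([558.4,58.2,225])
def pt(b,r=85,off=12):b=np.radians(b);return H+r*(-np.sin(b)*EY+np.cos(b)*np.array([0,0,1]))+off*EX
def tool(psi,th,ro): # z axis: yaw psi, down by th
    z=np.array([np.cos(th)*np.cos(psi),np.cos(th)*np.sin(psi),-np.sin(th)]);x=np.cross([0,0,1],z);x/=np.linalg.norm(x)
    return np.c_[x,np.cross(z,x),z]@Z(ro)
def ik(p,A,q0):
    f=least_squares(lambda q:np.r_[(lambda P,B:np.r_[(P-p)/10,R.from_matrix(B.T@A).as_rotvec()*30])(*fk(v,s,q)),.01*(q-q0)],np.clip(q0,lo+1e-3,hi-1e-3),bounds=(lo,hi))
    P,B=fk(v,s,f.x);return f.x,np.linalg.norm(P-p),np.linalg.norm(R.from_matrix(B.T@A).as_rotvec())
E
cat >scan.py <<'E'
from ik import *
rng=np.random.default_rng(0);out=[]
for psi in np.radians([-45,-30,0,20,30,40,50]):
  for th in np.radians([-15,0,20,40]):
    for ro in (0,1.57,3.14,-1.57):
      A=tool(psi,th,ro);best=None
      for k in range(4):
        q0=np.array([rng.uniform(-1.5,1.5),.3,0,2.2,rng.uniform(-1,4),1.,rng.uniform(-2,2)])
        tot=0
        for b in(-20,20,60,100):
          q0,e,a=ik(pt(b),A,q0);tot=max(tot,e+a*300)
          if tot>40:break
        if best is None or tot<best[0]:best=(tot,q0)
      out.append((best[0],np.degrees(psi).round(),np.degrees(th).round(),ro,best[1].round(2)))
out.sort(key=lambda o:o[0])
for o in out[:14]:print(o[0].round(1),*o[1:])
E
time timeout 550 python3 scan.py
```

```text
0.0 -45.0 20.0 3.14 [-0.62  0.84  0.01  2.37  1.76  1.23 -0.07]
0.0 -45.0 0.0 1.57 [-0.85  1.16  0.25  2.34  1.69  1.37  1.21]
0.0 -45.0 40.0 1.57 [-0.47  0.6  -0.01  2.29  1.65  0.82  1.91]
0.0 -45.0 40.0 -1.57 [-0.13  0.65 -0.5   2.26  1.64  1.12 -1.18]
0.0 -45.0 20.0 1.57 [-0.37  0.87 -0.37  2.35  1.74  1.5   1.57]
0.0 -45.0 -15.0 3.14 [-0.61  1.32 -0.04  2.23  1.6   1.91 -0.42]
0.0 -30.0 40.0 -1.57 [-0.16  0.59 -0.34  2.42  2.02  0.96 -1.29]
0.0 -45.0 -15.0 1.57 [-0.86  1.36  0.29  2.25  1.57  1.54  1.12]
0.0 -45.0 20.0 -1.57 [-0.34  0.88 -0.41  2.35  1.73  1.54 -1.56]
0.0 -45.0 -15.0 -1.57 [-0.78  1.34  0.19  2.24  1.58  1.66 -2.02]
0.0 -45.0 40.0 0 [-0.76  0.63  0.41  2.31  1.71  0.58 -2.87]
0.0 -30.0 40.0 3.14 [ 0.04  0.65 -0.63  2.41  1.95  1.12  0.39]
0.0 -45.0 0.0 3.14 [-0.66  1.13 -0.01  2.33  1.68  1.62 -0.31]
0.0 -45.0 40.0 3.14 [-0.03  0.69 -0.66  2.25  1.64  1.23  0.41]
real	1m0.497s
user	0m58.983s
sys	0m0.140s
```

```bash
cat >scan2.py <<'E'
from ik import *
rng=np.random.default_rng(1);out=[]
for psi in np.radians([-25,-35,-45]):
  for th in np.radians([0,15,25]):
    for ro in (0,.78,1.57,2.36,3.14,-2.36,-1.57,-.78):
      A=tool(psi,th,ro);best=None
      for k in range(2):
        q0=np.array([-.5,.8,0,2.3,1.8,1.,rng.uniform(-2,2)]);tot=0;Q=[]
        for off,b in((-80,15),(12,15),(12,-20),(12,-60),(12,-100),(-80,-100)):
          q0,e,a=ik(pt(b,85,off),A,q0);tot=max(tot,e+a*300);Q.append(q0)
        Q=np.array(Q);m=np.minimum(Q-lo,hi-Q).min()
        if best is None or tot<best[0]:best=(tot,m,Q)
      out.append((best[0],np.degrees(psi).round(),np.degrees(th).round(),ro,best[1].round(2),best[2][0].round(2),best[2][4].round(2)))
for o in sorted([o for o in out if o[0]<2],key=lambda o:-o[4])[:12]:print(o[0].round(1),*o[1:])
E
python3 scan2.py
```

```text
0.0 -45.0 25.0 0.78 0.04 [-0.75  0.52 -0.18  2.4   1.38  1.25  2.59] [-0.78  0.81 -0.14  2.08  1.4   1.27  2.62]
0.0 -45.0 25.0 1.57 0.03 [-0.8   0.51 -0.1   2.41  1.39  1.22  1.8 ] [-0.82  0.8  -0.08  2.09  1.38  1.23  1.84]
0.0 -45.0 25.0 2.36 0.03 [-0.8   0.51 -0.1   2.41  1.39  1.21  1.01] [-0.82  0.8  -0.08  2.09  1.38  1.23  1.05]
0.0 -45.0 25.0 3.14 0.03 [-0.8   0.51 -0.1   2.41  1.39  1.21  0.23] [-0.82  0.8  -0.08  2.09  1.38  1.23  0.27]
0.0 -45.0 25.0 -2.36 0.03 [-0.81  0.51 -0.09  2.41  1.39  1.21 -0.55] [-0.83  0.8  -0.07  2.09  1.38  1.22 -0.52]
0.0 -45.0 25.0 -1.57 0.03 [-0.79  0.52 -0.12  2.41  1.39  1.22 -1.34] [-0.82  0.8  -0.09  2.08  1.39  1.23 -1.31]
0.0 -45.0 25.0 -0.78 0.03 [-0.81  0.51 -0.08  2.41  1.39  1.21 -2.13] [-0.83  0.8  -0.06  2.09  1.38  1.22 -2.1 ]
0.0 -45.0 0.0 0.78 0.0 [-0.72  0.93 -0.35  2.44  1.36  1.81  2.11] [-0.75  1.11 -0.28  2.03  1.48  1.82  2.35]
0.0 -45.0 0.0 1.57 0.0 [-0.72  0.93 -0.35  2.44  1.36  1.81  1.32] [-0.75  1.11 -0.28  2.03  1.48  1.82  1.56]
0.0 -45.0 0.0 2.36 0.0 [-0.72  0.93 -0.35  2.44  1.36  1.81  0.53] [-0.75  1.11 -0.28  2.03  1.48  1.82  0.77]
0.0 -45.0 0.0 3.14 0.0 [-0.72  0.93 -0.35  2.44  1.36  1.81 -0.25] [-0.75  1.11 -0.28  2.03  1.48  1.82 -0.01]
0.0 -45.0 0.0 -2.36 0.0 [-0.72  0.93 -0.35  2.44  1.36  1.81 -1.03] [-0.75  1.11 -0.28  2.03  1.48  1.82 -0.79]
```

```bash
cat >clr.py <<'E'
from ik import *
g=lambda a,b,n:np.linspace(a,b,n)
def box(hx,hy,z0,z1,n=9):
    G=np.array(np.meshgrid(g(-hx,hx,n),g(-hy,hy,n),g(z0,z1,25))).reshape(3,-1);return G.T
BODY=box(42,42,-260,-73);FING=box(11,15,-73,0)
def dist(P): # signed-ish clearance of points to tyre+rim annulus, hub/axle, front bar
    d=(P-H);x=d@EX;y=d@EY;z=d[:,2];r=np.hypot(y,z)
    an=np.hypot(np.maximum(abs(x)-17.5,0),np.maximum(np.maximum(142-r,r-195),0))
    ax=np.hypot(np.maximum(abs(x)-65,0),np.maximum(r-12,0));hb=np.hypot(np.maximum(abs(x)-32,0),np.maximum(r-27,0))
    br=np.sqrt(np.maximum(abs(x+46)-3,0)**2+np.maximum(abs(y)-11,0)**2+np.maximum(z-18,0)**2)
    return np.min([an,ax,hb,br],0).min()
def clear(p,A):return dist(p+BODY@A.T),dist(p+FING@A.T)
E
cat >scan3.py <<'E'
from clr import *
for b in(15,-10,-40,-70,-95):
  o=[]
  for psi in(-10,-20,-30,-40,-50):
    for th in(-15,0,15,30,45):
      A=tool(np.radians(psi),np.radians(th),3.14)
      for r in(60,75,90):
        p=pt(b,r,-2);c=clear(p,A)
        if c[0]<8 or c[1]<8: continue
        q,e,a=ik(p,A,np.array([-.6,.6,-.1,2.3,1.6,1.2,.2]))
        if e+a*300<2:o.append((min(c).round(),psi,th,r,np.minimum(q-lo,hi-q).min().round(2)))
  o.sort(key=lambda t:-t[0]);print(b,len(o));[print("  ",t[:]) for t in o[:14]]
E
python3 scan3.py
```

```text
15 7
   (np.float64(16.0), -40, 0, 75, np.float64(0.06))
   (np.float64(15.0), -50, 0, 60, np.float64(0.23))
   (np.float64(13.0), -40, 0, 60, np.float64(0.07))
   (np.float64(11.0), -40, 0, 90, np.float64(0.05))
   (np.float64(11.0), -50, -15, 90, np.float64(0.24))
   (np.float64(10.0), -40, -15, 90, np.float64(0.09))
   (np.float64(10.0), -40, 15, 60, np.float64(0.07))
-10 12
   (np.float64(22.0), -30, -15, 90, np.float64(0.0))
   (np.float64(17.0), -40, -15, 75, np.float64(0.16))
   (np.float64(15.0), -40, -15, 90, np.float64(0.15))
   (np.float64(13.0), -30, 15, 60, np.float64(0.0))
   (np.float64(13.0), -30, 15, 75, np.float64(0.0))
   (np.float64(13.0), -30, 15, 90, np.float64(0.0))
   (np.float64(12.0), -40, -15, 60, np.float64(0.16))
   (np.float64(12.0), -40, 0, 60, np.float64(0.11))
   (np.float64(11.0), -30, -15, 75, np.float64(0.01))
   (np.float64(11.0), -40, 0, 75, np.float64(0.11))
   (np.float64(11.0), -40, 0, 90, np.float64(0.12))
   (np.float64(11.0), -50, -15, 60, np.float64(0.24))
-40 14
   (np.float64(26.0), -30, -15, 75, np.float64(0.08))
   (np.float64(24.0), -
[... 1459 characters left out ...]
t64(0.0))
   (np.float64(24.0), -20, -15, 75, np.float64(0.07))
   (np.float64(24.0), -20, -15, 90, np.float64(0.09))
   (np.float64(24.0), -30, 0, 75, np.float64(0.11))
   (np.float64(23.0), -20, -15, 60, np.float64(0.04))
   (np.float64(23.0), -30, 0, 60, np.float64(0.08))
   (np.float64(23.0), -30, 0, 90, np.float64(0.14))
   (np.float64(13.0), -30, -15, 60, np.float64(0.17))
   (np.float64(13.0), -30, -15, 75, np.float64(0.19))
   (np.float64(13.0), -30, -15, 90, np.float64(0.19))
   (np.float64(13.0), -30, 15, 60, np.float64(0.05))
   (np.float64(13.0), -30, 15, 75, np.float64(0.08))
   (np.float64(13.0), -30, 15, 90, np.float64(0.11))
   (np.float64(12.0), -20, 30, 60, np.float64(0.0))
```

```bash
cat >route.py <<'E'
from clr import *
from cell import read_state
q=np.array(read_state()["qpos"]);A=tool(np.radians(-35),0,3.14159)
Q=[];q0=np.array([-.6,.6,-.1,2.3,1.6,1.2,.2])
for b in(12,-20,-50,-80,-95):
    p=pt(b,75,-2);q0,e,a=ik(p,A,q0);print(b,p.round(),e.round(2),a.round(3),q0.round(2),np.round(clear(p,A)));Q.append(q0)
G,e,a=ik(pt(12,75,-2)-110*A[:,2],A,Q[0]);print("G",e.round(1),a.round(3),G.round(2),(pt(12,75,-2)-110*A[:,2]).round())
V=[q,np.array([1.1,.2,0,2.,-.3,1.0,0]),np.array([-.7,.2,0,2.,0,1.0,0]),G]
for i in range(3):
    print("leg",i,V[i+1].round(2))
    for t in np.linspace(0,1,6)[(1 if i else 0):]:
        w=V[i]+(V[i+1]-V[i])*t;P,B=fk(v,s,w);W=P-344*B[:,2];print("  ",P.round(),B[:,2].round(2),"wrist",W.round(),np.round(clear(P,B)))
E
python3 route.py
```

```text
12 [557.  43. 298.] 0.0 0.0 [-0.58  0.96 -0.34  2.44  1.69  1.88 -0.18] [21. 31.]
-20 [556.  84. 295.] 0.0 0.0 [-0.64  0.96 -0.37  2.36  1.63  1.88 -0.12] [18. 31.]
-50 [554. 116. 273.] 0.0 0.0 [-0.68  1.01 -0.38  2.3   1.6   1.89 -0.11] [18. 32.]
-80 [554. 132. 238.] 0.0 0.0 [-0.71  1.08 -0.37  2.25  1.59  1.9  -0.14] [18. 31.]
-95 [554. 133. 218.] 0.0 0.0 [-0.71  1.13 -0.36  2.23  1.6   1.91 -0.17] [18. 32.]
G 2.1 0.008 [-0.78  1.   -0.51  2.44  1.34  1.95 -0.3 ] [467. 106. 298.]
leg 0 [ 1.1  0.2  0.   2.  -0.3  1.   0. ]
   [ 433. -690.  422.] [ 0.84  0.44 -0.32] wrist [ 144. -842.  532.] [604. 576.]
   [ 448. -621.  400.] [ 0.74  0.43 -0.52] wrist [ 193. -768.  578.] [536. 504.]
   [ 429. -549.  377.] [ 0.61  0.38 -0.69] wrist [ 217. -682.  614.] [471. 436.]
   [ 381. -478.  357.] [ 0.47  0.32 -0.82] wrist [ 219. -587.  640.] [406. 380.]
   [ 314. -406.  340.] [ 0.33  0.23 -0.91] wrist [ 201. -487.  655.] [365. 352.]
   [ 237. -335.  324.] [ 0.21  0.15 -0.97] wrist [ 166. -385.  657.] [360. 361.]
leg 1 [-0.7  0.2  0.   2.   0.   1.   0. ]
   [ 326. -241.  320.] [ 0.1   0.18 -0.98] wrist [ 291. -302.  657.] [237. 238.]
   [ 382. -126.  317.] [ 0.01  0.16 -0.99] wrist [ 379. -180.  657.] [119. 147.]
   [400.  -1. 315.] [-0.05  0.1  -0.99] wrist [418. -36. 657.] [ 91. 119.]
   [379. 123. 314.] [-0.07  0.03 -1.  ] wrist [404. 113. 657.] [100. 135.]
   [323. 235. 313.] [-0.04 -0.04 -1.  ] wrist [338. 248. 657.] [156. 193.]
leg 2 [-0.78  1.   -0.51  2.44  1.34  1.95 -0.3 ]
   [276. 127. 267.] [-0.15 -0.47 -0.87] wrist [328. 290. 565.] [181. 213.]
   [282.  38. 277.] [-0.06 -0.81 -0.59] wrist [304. 315. 480.] [172. 199.]
   [336.   2. 306.] [ 0.19 -0.94 -0.29] wrist [269. 325. 405.] [141. 162.]
   [410.  30. 319.] [ 0.53 -0.85 -0.07] wrist [229. 321. 344.] [113. 102.]
   [468. 107. 298.] [ 0.81 -0.58  0.  ] wrist [188. 307. 298.] [104.  68.]
```

```bash
cat >legs.py <<'E'
from clr import *
from cell import read_state
import sys
A=tool(np.radians(-35),.1,3.14159)
def rows(q,T,n,hold=1):
    P0,B0=fk(v,s,q);o=[]
    for t in np.linspace(0,1,n+1)[1:]:
        P,B=fk(v,s,q+(T-q)*t);d=B0.T@(P-P0);o.append([int(round(x)) for x in d]+[round(x,2) for x in R.from_matrix(B0.T@B).as_rotvec()]+[0])
    return o+[o[-1]]*hold
q=np.array(read_state()["qpos"])
if __name__=="__main__":
    T={"0":np.array([1.1,.2,0,2.,-.3,1.0,0]),"1":np.array([-.7,.2,0,2.,0,1.0,0]),"2":None}[sys.argv[1]]
    if T is None:
        q0=np.array([-.7,1.,-.4,2.4,1.6,1.8,-.2]);p=pt(12,75,-2)-100*A[:,2];T,e,a=ik(p,A,q0);print(T.round(2),e,a,p.round())
    print(q.round(2),fk(v,s,q)[0].round(), read_state()["eef_pos"].round());[print(r) for r in rows(q,T,int(sys.argv[2]))]
E
python3 legs.py 0 8
```

```text
[ 1.46  1.05 -0.29  0.75 -0.96  1.67 -0.08] [ 433. -690.  422.] [ 433. -690.  422.]
[-12, -29, 34, np.float64(-0.03), np.float64(-0.13), np.float64(0.03), 0]
[-32, -64, 58, np.float64(-0.06), np.float64(-0.27), np.float64(0.04), 0]
[-57, -104, 71, np.float64(-0.09), np.float64(-0.4), np.float64(0.04), 0]
[-86, -148, 74, np.float64(-0.12), np.float64(-0.53), np.float64(0.03), 0]
[-118, -196, 69, np.float64(-0.16), np.float64(-0.65), np.float64(0.01), 0]
[-151, -247, 57, np.float64(-0.18), np.float64(-0.77), np.float64(-0.02), 0]
[-186, -299, 41, np.float64(-0.21), np.float64(-0.87), np.float64(-0.06), 0]
[-222, -353, 23, np.float64(-0.22), np.float64(-0.97), np.float64(-0.11), 0]
[-222, -353, 23, np.float64(-0.22), np.float64(-0.97), np.float64(-0.11), 0]
```

Call:
{"method": "play_rows", "body": {
  "deltas": [-12,-29,34,-0.03,-0.13,0.03,0,-32,-64,58,-0.06,-0.27,0.04,0,-57,-104,71,-0.09,-0.4,0.04,0,-86,-148,74,-0.12,-0.53,0.03,0,-118,-196,69,-0.16,-0.65,0.01,0,-151,-247,57,-0.18,-0.77,-0.02,0,-186,-299,41,-0.21,-0.87,-0.06,0,-222,-353,23,-0.22,-0.97,-0.11,0,-222,-353,23,-0.22,-0.97,-0.11,0,-222,-353,23,-0.22,-0.97,-0.11,0]
}}

```text
clock: 3.72
eef_pos: [238.3, -335.9, 326.8]
tool_rot: [-3.064, -0.243, 0.289]
force: [-0.3, -0.4, -0.3]
width: 0.3
gripper_force: 0.0
```

```bash
python3 log.py; python3 legs.py 1 10|sed 's/np.float64(\([^)]*\))/\1/g'
```

```text
{'q': [np.float64(1.122), np.float64(0.191), np.float64(-0.028), np.float64(1.991), np.float64(-0.293), np.float64(1.011), np.float64(-0.016)], 'p': [np.float64(238.343), np.float64(-335.905), np.float64(326.773)], 'r': [np.float64(-3.064), np.float64(-0.243), np.float64(0.289)]} 3.725 [-0.3 -0.4 -0.3]
[ 1.12  0.19 -0.03  1.99 -0.29  1.01 -0.02] [ 238. -334.  330.] [ 238. -336.  327.]
[56, -27, 19, 0.04, -0.04, -0.19, 0]
[107, -62, 37, 0.08, -0.08, -0.38, 0]
[152, -105, 54, 0.11, -0.11, -0.58, 0]
[190, -154, 69, 0.14, -0.15, -0.77, 0]
[219, -209, 82, 0.16, -0.18, -0.97, 0]
[240, -267, 93, 0.19, -0.21, -1.16, 0]
[252, -329, 103, 0.2, -0.23, -1.36, 0]
[254, -391, 109, 0.22, -0.26, -1.56, 0]
[248, -453, 113, 0.22, -0.28, -1.76, 0]
[232, -514, 115, 0.23, -0.29, -1.96, 0]
[232, -514, 115, 0.23, -0.29, -1.96, 0]
```

Call:
{"method": "play_rows", "body": {
  "deltas": [56,-27,19,0.04,-0.04,-0.18,0,107,-62,37,0.08,-0.08,-0.36,0,145,-98,51,0.1,-0.1,-0.54,0,180,-140,65,0.13,-0.14,-0.72,0,208,-187,77,0.15,-0.17,-0.9,0,230,-237,88,0.17,-0.19,-1.08,0,246,-292,97,0.19,-0.22,-1.26,0,254,-350,105,0.21,-0.24,-1.44,0,253,-410,110,0.22,-0.26,-1.62,0,248,-453,113,0.22,-0.28,-1.78,0]
}}

```text
clock: 4.97
eef_pos: [357.1, 183.9, 312.3]
tool_rot: [-3.09, -0.023, 2.102]
force: [0.4, -1.2, 0.3]
width: -0.5
gripper_force: 0.0
```

```bash
python3 log.py; python3 fit.py;python3 legs.py 2 12|sed 's/np.float64(\([^)]*\))/\1/g'
```

```text
{'q': [np.float64(0.053), np.float64(0.249), np.float64(-0.715), np.float64(1.984), np.float64(0.156), np.float64(1.023), np.float64(-0.205)], 'p': [np.float64(357.144), np.float64(183.882), np.float64(312.34)], 'r': [np.float64(-3.09), np.float64(-0.023), np.float64(2.102)]} 4.975 [ 0.4 -1.2  0.3]
14.4 (-1, -1, -1, -1) [-113.098   89.535  334.552  558.765  382.475  344.802   -3.101    5.083
    3.211  -26.935]
14.4 (-1, -1, -1, -1) [ 684.867 -161.793  334.552  558.765  382.475  344.802   -3.101    5.083
    3.211  -26.935]
14.4 (-1, -1, -1, -1) [ 684.867 -237.191  334.552  558.765  382.475  344.802   -3.101    5.083
    3.211  -26.935]
[10.66671825  0.92782168  2.71110556  0.16978413  0.07772623  0.08971706]
[-0.64  0.9  -0.64  2.44  1.41  1.94 -0.15] 0.00026062039544938177 9.901625655212292e-07 [475. 100. 308.]
[ 0.05  0.25 -0.72  1.98  0.16  1.02 -0.2 ] [346. 184. 315.] [357. 184. 312.]
[-19, -37, 27, 0.14, -0.09, -0.12, 0]
[-43, -69, 45, 0.27, -0.18, -0.24, 0]
[-71, -94, 55, 0.39, -0.28, -0.36, 0]
[-100, -109, 58, 0.51, -0.38, -0.49, 0]
[-128, -114, 55, 0.61, -0.5, -0.62, 0]
[-153, -109, 48, 0.7, -0.62, -0.75, 0]
[-173, -94, 38, 0.78, -0.75, -0.88, 0]
[-186, -70, 28, 0.84, -0.89, -1.01, 0]
[-189, -39, 18, 0.89, -1.03, -1.14, 0]
[-182, -4, 9, 0.92, -1.17, -1.27, 0]
[-165, 33, 3, 0.92, -1.32, -1.4, 0]
[-138, 69, 0, 0.91, -1.48, -1.53, 0]
[-138, 69, 0, 0.91, -1.48, -1.53, 0]
```

```bash
sed -i 's/x6,yy=v/x6,yy,y4,y6=v/; s/\[x4,0,L1\]/[x4,y4,L1]/; s/\[x6,0,L2\]/[x6,y6,L2]/; s/270,0,0,0,0\]/270,0,0,0,0,0,0]/; s/itertools.product((1,-1),repeat=4)/[(-1,-1,-1,-1)]/' fit.py
python3 fit.py; sed -i 's/B0.T@(P-P0);o/B0.T@(P-P0);o/; s/\[round(x,2) for/[float(round(x,2)) for/' legs.py; python3 legs.py 2 12
```

```text
0.0 (-1, -1, -1, -1) [ 0.00000e+00  7.49270e+02  3.36200e+02  5.59098e+02  3.82139e+02
  3.49890e+02  0.00000e+00 -0.00000e+00  0.00000e+00 -1.15000e+01
 -1.62000e+01 -3.50000e-01]
0.0 (-1, -1, -1, -1) [ 0.00000e+00  1.57100e+00  3.36200e+02  5.59098e+02  3.82139e+02
  3.49890e+02  0.00000e+00 -0.00000e+00  0.00000e+00 -1.15000e+01
 -1.62000e+01 -3.50000e-01]
0.0 (-1, -1, -1, -1) [ 0.00000e+00 -7.46128e+02  3.36200e+02  5.59098e+02  3.82139e+02
  3.49890e+02  0.00000e+00 -0.00000e+00  0.00000e+00 -1.15000e+01
 -1.62000e+01 -3.50000e-01]
[1.89546407e-06 7.70145903e-07 1.48151074e-06 1.59065957e-06
 1.93196468e-05 5.66958151e-06]
[-0.64  0.89 -0.66  2.44  1.38  1.95 -0.16] 2.292421454733247 0.008935485098437179 [475. 100. 308.]
[ 0.05  0.25 -0.72  1.98  0.16  1.02 -0.2 ] [357. 184. 312.] [357. 184. 312.]
[-18, -38, 27, 0.14, -0.08, -0.12, 0]
[-40, -71, 45, 0.27, -0.17, -0.24, 0]
[-67, -96, 55, 0.39, -0.27, -0.36, 0]
[-95, -112, 58, 0.51, -0.38, -0.49, 0]
[-123, -118, 56, 0.61, -0.49, -0.62, 0]
[-147, -114, 49, 0.7, -0.61, -0.75, 0]
[-167, -99, 39, 0.78, -0.74, -0.88, 0]
[-179, -76, 28, 0.85, -0.88, -1.01, 0]
[-182, -46, 17, 0.89, -1.02, -1.14, 0]
[-176, -11, 8, 0.92, -1.17, -1.27, 0]
[-159, 26, 1, 0.93, -1.32, -1.4, 0]
[-132, 61, -2, 0.91, -1.47, -1.52, 0]
[-132, 61, -2, 0.91, -1.47, -1.52, 0]
```

```bash
cat >opt.py <<'E'
from clr import *
for psi in(-35,-40,-45):
  for th in(0,.1,.2):
    A=tool(np.radians(psi),th,3.14159)
    for r in(65,75):
      q0=np.array([-.64,.89,-.66,2.4,1.4,1.9,-.16]);o=[]
      for b,k in((12,80),(12,0),(-40,0),(-95,0),(-95,80)):
        p=pt(b,r,-2)-k*A[:,2];q0,e,a=ik(p,A,q0);o.append((float((e+300*a).round(1)),float(np.minimum(q0-lo,hi-q0).min().round(2)),[int(c) for c in clear(p,A)]))
      print(psi,th,r,o)
E
python3 opt.py
```

```text
-35 0 65 [(2.1, 0.0, [81, 41]), (0.0, 0.02, [15, 21]), (0.0, 0.02, [17, 20]), (0.0, 0.0, [17, 28]), (0.0, 0.0, [81, 45])]
-35 0 75 [(4.6, 0.0, [81, 48]), (0.0, 0.01, [20, 31]), (0.0, 0.02, [17, 30]), (0.0, 0.0, [17, 31]), (0.0, 0.0, [81, 42])]
-35 0.1 65 [(3.9, 0.0, [77, 48]), (0.0, 0.01, [19, 21]), (0.0, 0.02, [13, 21]), (0.0, 0.0, [13, 28]), (0.0, 0.0, [77, 45])]
-35 0.1 75 [(5.4, 0.0, [77, 55]), (0.0, 0.01, [15, 31]), (0.0, 0.02, [13, 31]), (0.0, 0.0, [13, 32]), (0.0, 0.0, [77, 41])]
-35 0.2 65 [(1.0, 0.0, [72, 54]), (0.0, 0.02, [13, 21]), (0.0, 0.02, [9, 22]), (0.0, 0.0, [9, 27]), (0.0, 0.0, [72, 43])]
-35 0.2 75 [(1.3, 0.0, [72, 49]), (0.0, 0.02, [9, 31]), (0.0, 0.01, [9, 28]), (0.0, 0.0, [9, 32]), (0.0, 0.0, [72, 39])]
-40 0 65 [(0.0, 0.0, [70, 41]), (0.0, 0.04, [17, 21]), (0.0, 0.02, [10, 21]), (0.0, 0.0, [10, 29]), (0.0, 0.0, [70, 39])]
-40 0 75 [(0.0, 0.0, [70, 48]), (0.0, 0.04, [14, 31]), (0.0, 0.02, [10, 29]), (0.0, 0.0, [10, 27]), (0.0, 0.0, [71, 36])]
-40 0.1 65 [(0.0, 0.02, [66, 48]), (0.0, 0.06, [14, 21]), (0.0, 0.04, [7, 22]), (0.0, 0.02, [7, 29]), (0.0, 0.0, [66, 38]
[... 406 characters left out ...]
0.0, 0.05, [15, 21]), (0.0, 0.02, [3, 21]), (0.0, 0.01, [3, 29]), (0.0, 0.0, [59, 32])]
-45 0 75 [(0.0, 0.0, [58, 49]), (0.0, 0.05, [9, 31]), (0.0, 0.01, [3, 25]), (0.0, 0.0, [3, 22]), (0.0, 0.0, [61, 31])]
-45 0.1 65 [(0.0, 0.01, [54, 50]), (0.0, 0.06, [10, 21]), (0.0, 0.03, [0, 22]), (0.0, 0.01, [0, 29]), (0.0, 0.0, [56, 31])]
-45 0.1 75 [(0.0, 0.01, [54, 45]), (0.0, 0.06, [4, 31]), (0.0, 0.02, [0, 22]), (0.0, 0.01, [0, 22]), (0.0, 0.0, [59, 29])]
-45 0.2 65 [(0.0, 0.08, [50, 45]), (0.0, 0.14, [4, 22]), (0.0, 0.1, [0, 23]), (0.0, 0.08, [0, 28]), (0.0, 0.03, [51, 30])]
-45 0.2 75 [(0.0, 0.08, [50, 39]), (0.0, 0.14, [0, 31]), (0.0, 0.09, [0, 20]), (0.0, 0.08, [0, 22]), (0.0, 0.02, [54, 28])]
```

```bash
sed -i 's/A=tool(np.radians(-35),.1,3.14159)/A=tool(np.radians(-38),.1,3.14159)/; s/p=pt(12,75,-2)-100/p=pt(14,70,-5)-80/' legs.py; python3 legs.py 2 13
```

```text
[-0.73  0.86 -0.44  2.41  1.43  1.79 -0.12] 8.017416663251549e-06 3.185109588813759e-08 [491.  90. 301.]
[ 0.05  0.25 -0.72  1.98  0.16  1.02 -0.2 ] [357. 184. 312.] [357. 184. 312.]
[-20, -30, 25, 0.11, -0.08, -0.1, 0]
[-42, -56, 43, 0.22, -0.17, -0.21, 0]
[-67, -77, 56, 0.33, -0.26, -0.32, 0]
[-94, -91, 62, 0.43, -0.35, -0.43, 0]
[-119, -99, 63, 0.52, -0.45, -0.55, 0]
[-143, -98, 60, 0.61, -0.56, -0.66, 0]
[-164, -91, 54, 0.69, -0.67, -0.78, 0]
[-180, -75, 46, 0.76, -0.79, -0.9, 0]
[-190, -54, 36, 0.82, -0.91, -1.02, 0]
[-192, -27, 26, 0.87, -1.04, -1.13, 0]
[-186, 4, 17, 0.9, -1.17, -1.25, 0]
[-172, 36, 9, 0.93, -1.3, -1.37, 0]
[-149, 68, 4, 0.94, -1.44, -1.49, 0]
[-149, 68, 4, 0.94, -1.44, -1.49, 0]
```

Call:
{"method": "play_rows", "body": {
  "deltas": [-20,-30,25,0.11,-0.08,-0.1,0,-42,-56,43,0.22,-0.17,-0.21,0,-67,-77,56,0.33,-0.26,-0.32,0,-94,-91,62,0.43,-0.35,-0.43,0,-119,-99,63,0.52,-0.45,-0.55,0,-143,-98,60,0.61,-0.56,-0.66,0,-164,-91,54,0.69,-0.67,-0.78,0,-180,-75,46,0.76,-0.79,-0.9,0,-190,-54,36,0.82,-0.91,-1.02,0,-190,-54,36,0.82,-0.91,-1.02,0]
}}

```text
clock: 6.22
eef_pos: [402.5, -9.9, 272.4]
tool_rot: [-2.0, 0.175, -2.876]
force: [0.3, -0.2, 0.7]
width: -0.1
gripper_force: 0.0
```

```bash
python3 log.py; python3 legs.py 2 5
```

```text
{'q': [np.float64(-0.435), np.float64(0.694), np.float64(-0.602), np.float64(2.281), np.float64(1.039), np.float64(1.597), np.float64(-0.168)], 'p': [np.float64(402.494), np.float64(-9.89), np.float64(272.438)], 'r': [np.float64(-2.0), np.float64(0.175), np.float64(-2.876)]} 6.225 [ 0.3 -0.2  0.7]
[-0.73  0.86 -0.44  2.41  1.43  1.79 -0.12] 8.017416663251549e-06 3.185109588813759e-08 [491.  90. 301.]
[-0.44  0.69 -0.6   2.28  1.04  1.6  -0.17] [402. -10. 272.] [402. -10. 272.]
[-23, -1, -4, 0.06, -0.11, -0.07, 0]
[-48, 1, -14, 0.11, -0.22, -0.14, 0]
[-72, 6, -28, 0.16, -0.34, -0.21, 0]
[-94, 13, -47, 0.21, -0.46, -0.27, 0]
[-115, 23, -70, 0.26, -0.58, -0.33, 0]
[-115, 23, -70, 0.26, -0.58, -0.33, 0]
```

Call:
{"method": "play_rows", "body": {
  "deltas": [-23,-1,-4,0.06,-0.11,-0.07,0,-48,1,-14,0.11,-0.22,-0.14,0,-72,6,-28,0.16,-0.34,-0.21,0,-94,13,-47,0.21,-0.46,-0.27,0,-115,23,-70,0.26,-0.58,-0.33,0,-115,23,-70,0.26,-0.58,-0.33,0,-115,23,-70,0.26,-0.58,-0.33,0]
}}

```text
clock: 7.1
eef_pos: [490.6, 87.1, 302.6]
tool_rot: [-1.668, 0.004, -2.235]
force: [0.4, -0.5, 0.4]
width: 0.1
gripper_force: 0.0
```

```bash
python3 log.py; cat >st.py <<'E'
import sys
from clr import *
from cell import read_state
A=tool(np.radians(-38),.1,3.14159);S=read_state();P0=np.array(S["eef_pos"]);B0=R.from_euler("xyz",S["tool_rot"]).as_matrix()
print("ori err",R.from_matrix(B0.T@A).as_rotvec().round(3));d=P0-H
print("rel hub x,y,z",(d@EX).round(1),(d@EY).round(1),d[2].round(1),"beta",np.degrees(np.arctan2(-d@EY,d[2])).round(1),"r",np.hypot(d@EY,d[2]).round(1))
r=float(sys.argv[1]);off=float(sys.argv[2])
for b in map(float,sys.argv[3:]):
    p=pt(b,r,off);print(b,(B0.T@(p-P0)).round(0).tolist(),"clr",[int(c) for c in clear(p,A)])
E
python3 st.py 70 -5 14 0 -10 -20 -30
python3 -c "
from h import *
i=get_image('scene');cv2.imwrite('pics/s2.png',cv2.resize(i[90:300,150:370,::-1],None,fx=2.8,fy=2.8,interpolation=2))"
```

```text
{'q': [np.float64(-0.662), np.float64(0.878), np.float64(-0.537), np.float64(2.413), np.float64(1.424), np.float64(1.865), np.float64(-0.13)], 'p': [np.float64(490.575), np.float64(87.144), np.float64(302.586)], 'r': [np.float64(-1.668), np.float64(0.004), np.float64(-2.235)]} 7.1 [ 0.4 -0.5  0.4]
ori err [-0.002 -0.    -0.004]
rel hub x,y,z -66.8 31.3 77.6 beta -22.0 r 83.7
14.0 [-3.0, 2.0, 79.0] clr [16, 26]
0.0 [-16.0, 1.0, 68.0] clr [12, 28]
-10.0 [-25.0, 3.0, 60.0] clr [12, 27]
-20.0 [-34.0, 7.0, 53.0] clr [12, 26]
-30.0 [-43.0, 13.0, 46.0] clr [12, 26]
```

View pics/s2.png

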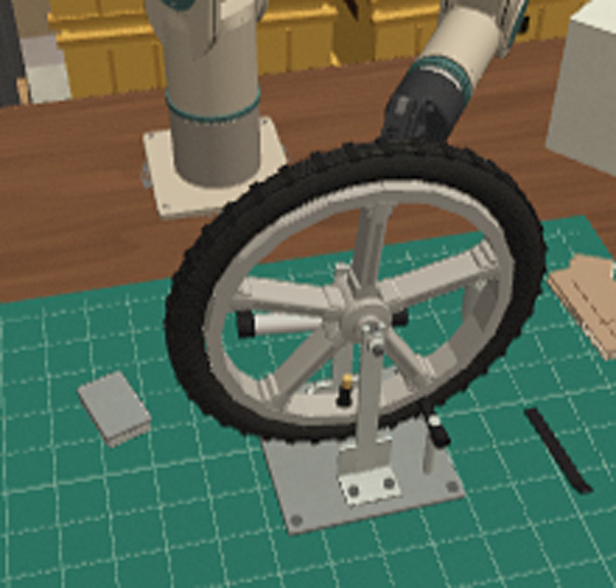

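The scene crop shows the gripper in front of the wheel on the robot's left (+y) side. The wheel hasn't moved: the valve is at (345,390) and the top spoke's rim end at (375,205). I'll insert the fingers on the right-hand side of the top spoke.

```bash
python3 st.py 72 -5 32 26 20 14 8 2 -4 -10 -16 -22 -28; python3 - <<'E'
import sys
sys.path.insert(0,'.')
from clr import *
from cell import read_state
A=tool(np.radians(-38),.1,3.14159);q=np.array(read_state()["qpos"])
for k in(80,40,0):
    q,e,a=ik(pt(32,72,-5)-k*A[:,2],A,q);print(k,round(e,2),round(a,3),q.round(2))
E
```

```text
ori err [-0.003  0.    -0.004]
rel hub x,y,z -66.7 31.2 77.8 beta -21.8 r 83.9
32.0 [13.0, 8.0, 93.0] clr [14, 23]
26.0 [8.0, 5.0, 88.0] clr [20, 25]
20.0 [3.0, 2.0, 84.0] clr [19, 27]
14.0 [-2.0, 0.0, 79.0] clr [15, 28]
8.0 [-8.0, -1.0, 74.0] clr [13, 29]
2.0 [-14.0, -1.0, 69.0] clr [12, 30]
-4.0 [-20.0, -0.0, 64.0] clr [12, 29]
-10.0 [-25.0, 1.0, 60.0] clr [12, 29]
-16.0 [-31.0, 3.0, 55.0] clr [12, 28]
-22.0 [-36.0, 6.0, 51.0] clr [12, 28]
-28.0 [-42.0, 10.0, 47.0] clr [12, 28]
80 1.27 0.005 [-0.57  0.93 -0.63  2.44  1.43  1.95 -0.17]
40 0.5 0.002 [-0.48  0.93 -0.61  2.44  1.56  1.95 -0.13]
0 0.0 0.0 [-0.39  0.93 -0.57  2.43  1.68  1.93 -0.07]
```

Call:
{"method": "play_rows", "body": {
  "deltas": [13,8,0,0,0,0,0,13,8,20,0,0,0,0,13,8,40,0,0,0,0,13,8,55,0,0,0,0,13,8,70,0,0,0,0,13,8,82,0,0,0,0,13,8,93,0,0,0,0,13,8,93,0,0,0,0]
}}

```text
clock: 8.15
eef_pos: [555.5, 20.6, 285.9]
tool_rot: [-1.667, 0.002, -2.232]
force: [-0.2, -0.3, 0.2]
width: 0.2
gripper_force: 0.0
```

```bash
python3 st.py 72 -5 26 20 14 8 2 -4 -10 -16 -22 -28
python3 -c "
from h import *
i=get_image('scene');cv2.imwrite('pics/s3.png',cv2.resize(i[90:300,150:370,::-1],None,fx=2.8,fy=2.8,interpolation=2))"
```

```text
ori err [-0.004  0.002 -0.002]
rel hub x,y,z -4.2 -37.5 60.9 beta 31.6 r 71.5
26.0 [-4.0, -3.0, -5.0] clr [20, 25]
20.0 [-9.0, -6.0, -9.0] clr [19, 27]
14.0 [-15.0, -8.0, -14.0] clr [15, 28]
8.0 [-21.0, -9.0, -19.0] clr [13, 29]
2.0 [-26.0, -9.0, -24.0] clr [12, 30]
-4.0 [-32.0, -8.0, -29.0] clr [12, 29]
-10.0 [-38.0, -7.0, -33.0] clr [12, 29]
-16.0 [-44.0, -5.0, -38.0] clr [12, 28]
-22.0 [-49.0, -2.0, -42.0] clr [12, 28]
-28.0 [-54.0, 2.0, -46.0] clr [12, 28]
```

View pics/s3.png

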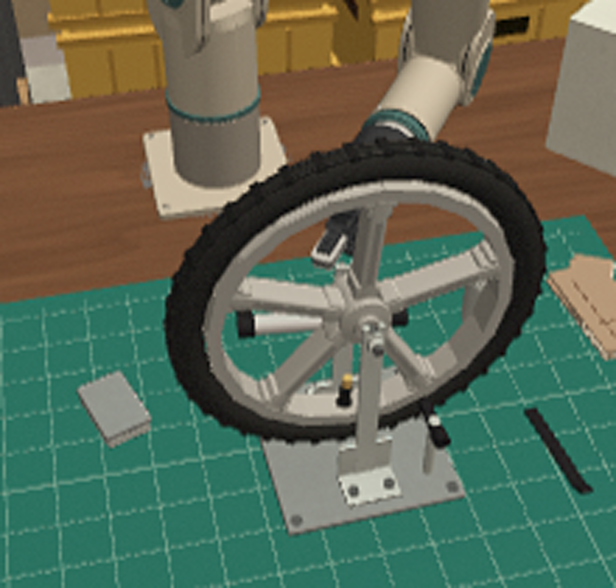

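The fingertips (325,255) are in the gap on the far side of the top spoke from where I want to push, so they're placed correctly and no force is reading. Starting the first stroke.

Call:
{"method": "play_rows", "body": {
  "deltas": [-4,-3,-5,0,0,0,0,-9,-6,-9,0,0,0,0,-15,-8,-14,0,0,0,0,-21,-9,-19,0,0,0,0,-26,-9,-24,0,0,0,0,-32,-8,-29,0,0,0,0,-38,-7,-33,0,0,0,0,-44,-5,-38,0,0,0,0,-49,-2,-42,0,0,0,0,-54,2,-46,0,0,0,0]
}}

```text
clock: 9.45
eef_pos: [551.3, 91.1, 289.0]
tool_rot: [-1.665, -0.001, -2.234]
force: [-1.2, -6.2, 1.6]
width: 0.1
gripper_force: 2.2
```

```bash
python3 st.py 72 -5 -34 -40 -46 -52 -58 -64 -68 -72 -76 -80
python3 -c "
from h import *
i=get_image('scene');cv2.imwrite('pics/s4.png',cv2.resize(i[90:300,150:370,::-1],None,fx=2.8,fy=2.8,interpolation=2))"
```

```text
ori err [-0.006  0.     0.001]
rel hub x,y,z -5.9 33.2 64.0 beta -27.4 r 72.1
-34.0 [-6.0, 5.0, -3.0] clr [12, 28]
-40.0 [-11.0, 10.0, -7.0] clr [12, 28]
-46.0 [-15.0, 15.0, -10.0] clr [12, 29]
-52.0 [-19.0, 21.0, -13.0] clr [12, 30]
-58.0 [-22.0, 27.0, -15.0] clr [12, 31]
-64.0 [-25.0, 34.0, -16.0] clr [12, 31]
-68.0 [-26.0, 39.0, -17.0] clr [12, 31]
-72.0 [-28.0, 44.0, -18.0] clr [12, 31]
-76.0 [-29.0, 49.0, -18.0] clr [12, 31]
-80.0 [-30.0, 53.0, -19.0] clr [12, 31]
```

View pics/s4.png

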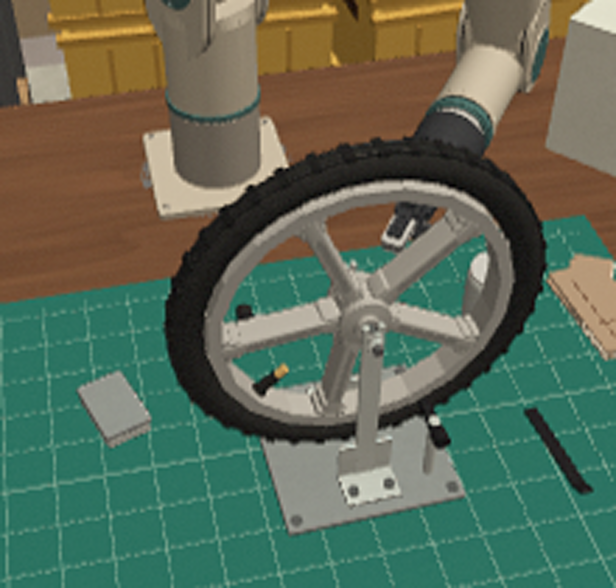

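Working. The valve, at (275,375), has swung towards the robot's right, and the pushed spoke's end is at (465,215). The force is about 6 N. Continuing.

Call:
{"method": "play_rows", "body": {
  "deltas": [-6,5,-3,0,0,0,0,-11,10,-7,0,0,0,0,-15,15,-10,0,0,0,0,-19,21,-13,0,0,0,0,-22,27,-15,0,0,0,0,-25,34,-16,0,0,0,0,-26,39,-17,0,0,0,0,-28,44,-18,0,0,0,0,-29,49,-18,0,0,0,0,-30,53,-19,0,0,0,0]
}}

```text
clock: 10.75
eef_pos: [551.6, 131.2, 237.0]
tool_rot: [-1.667, 0.002, -2.23]
force: [1.2, -1.5, 4.3]
width: 0.2
gripper_force: 1.8
```

```bash
python3 st.py 72 -5 -80
python3 -c "
from h import *
i=get_image('scene');cv2.imwrite('pics/s5.png',cv2.resize(i[90:300,150:370,::-1],None,fx=2.8,fy=2.8,interpolation=2))"
```

```text
ori err [-0.004  0.005 -0.002]
rel hub x,y,z -4.3 73.2 12.0 beta -80.7 r 74.2
-80.0 [2.0, -1.0, 1.0] clr [12, 31]
```

View pics/s5.png

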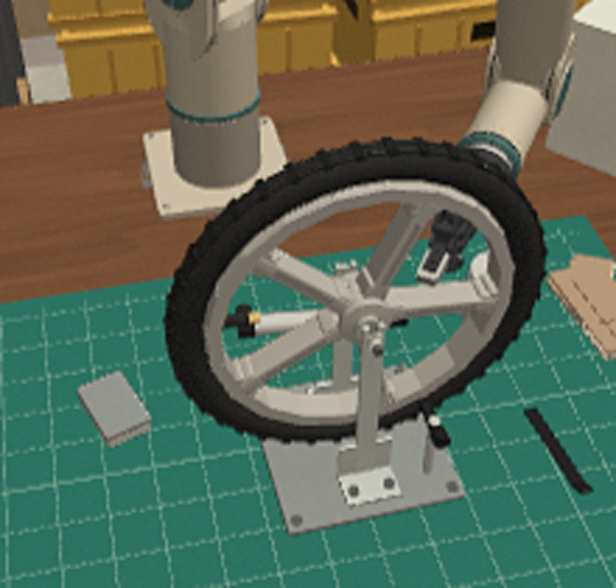

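```bash
cat >ang.py <<'E'
from h import *
import sys
a=list(map(float,sys.argv[1:]))
for u,v in zip(a[::2],a[1::2]):
    q=wp("scene",u/2.8+150,v/2.8+90);print(np.degrees(np.arctan2(-q[0],q[1])).round(1),np.hypot(*q).round(1))
E
python3 ang.py 256 320 230 319 270 258 412 210 492 288; python3 st.py 72 -5 -74
```

```text
88.7 102.2
85.4 128.3
47.3 117.7
-25.2 119.8
-95.8 148.3
ori err [-0.002  0.005 -0.002]
rel hub x,y,z -4.3 73.6 11.3 beta -81.3 r 74.5
-74.0 [4.0, -9.0, 1.0] clr [12, 31]
```

Call:
{"method": "play_rows", "body": {
  "deltas": [3,-6,1,0,0,0,0,3,-6,-12,0,0,0,0,3,-6,-30,0,0,0,0,3,-6,-50,0,0,0,0,3,-6,-70,0,0,0,0,3,-30,-85,0,0,0,0,3,-60,-85,0,0,0,0,3,-60,-85,0,0,0,0]
}}

```text
clock: 11.8
eef_pos: [486.7, 177.9, 306.7]
tool_rot: [-1.668, 0.006, -2.228]
force: [-0.3, 0.9, -0.4]
width: 0.2
gripper_force: 0.0
```

```bash
python3 log.py; python3 st.py 72 -5 15 10 5 0 -5 -10
```

```text
{'q': [np.float64(-0.767), np.float64(0.876), np.float64(-0.554), np.float64(2.222), np.float64(1.371), np.float64(1.906), np.float64(0.025)], 'p': [np.float64(486.748), np.float64(177.897), np.float64(306.701)], 'r': [np.float64(-1.668), np.float64(0.006), np.float64(-2.228)]} 11.8 [-0.3  0.9 -0.4]
ori err [-0.003  0.007 -0.005]
rel hub x,y,z -67.4 122.1 81.7 beta -56.2 r 146.9
15.0 [69.0, -2.0, 138.0] clr [16, 28]
10.0 [64.0, -3.0, 134.0] clr [14, 29]
5.0 [59.0, -3.0, 130.0] clr [13, 29]
0.0 [54.0, -3.0, 126.0] clr [12, 30]
-5.0 [49.0, -2.0, 122.0] clr [12, 29]
-10.0 [45.0, -1.0, 118.0] clr [12, 29]
```

Call:
{"method": "play_rows", "body": {
  "deltas": [35,-2,10,0,0,0,0,69,-2,30,0,0,0,0,69,-2,60,0,0,0,0,69,-2,78,0,0,0,0,69,-2,94,0,0,0,0,69,-2,110,0,0,0,0,69,-2,125,0,0,0,0,69,-2,138,0,0,0,0,69,-2,138,0,0,0,0]
}}

```text
clock: 12.92
eef_pos: [553.6, 37.6, 293.0]
tool_rot: [-1.668, 0.002, -2.231]
force: [-0.4, -0.3, -0.5]
width: -0.2
gripper_force: 0.0
```

```bash
python3 log.py; python3 st.py 72 -5 9 3 -3 -9 -15 -21 -27 -33 -39 -45
```

```text
{'q': [np.float64(-0.502), np.float64(0.884), np.float64(-0.452), np.float64(2.404), np.float64(1.66), np.float64(1.825), np.float64(-0.06)], 'p': [np.float64(553.629), np.float64(37.607), np.float64(293.034)], 'r': [np.float64(-1.668), np.float64(0.002), np.float64(-2.231)]} 12.925 [-0.4 -0.3 -0.5]
ori err [-0.003  0.003 -0.001]
rel hub x,y,z -5.5 -20.4 68.0 beta 16.7 r 71.0
9.0 [-7.0, -3.0, -6.0] clr [14, 29]
3.0 [-13.0, -3.0, -11.0] clr [12, 29]
-3.0 [-19.0, -2.0, -15.0] clr [12, 29]
-9.0 [-25.0, -1.0, -20.0] clr [12, 29]
-15.0 [-30.0, 1.0, -25.0] clr [12, 28]
-21.0 [-36.0, 4.0, -29.0] clr [12, 28]
-27.0 [-41.0, 7.0, -33.0] clr [12, 28]
-33.0 [-46.0, 11.0, -37.0] clr [12, 28]
-39.0 [-51.0, 16.0, -40.0] clr [12, 28]
-45.0 [-55.0, 22.0, -43.0] clr [12, 29]
```

Call:
{"method": "play_rows", "body": {
  "deltas": [-7,-3,-6,0,0,0,0,-13,-3,-11,0,0,0,0,-19,-2,-15,0,0,0,0,-25,-1,-20,0,0,0,0,-30,1,-25,0,0,0,0,-36,4,-29,0,0,0,0,-41,7,-33,0,0,0,0,-46,11,-37,0,0,0,0,-51,16,-40,0,0,0,0,-55,22,-43,0,0,0,0]
}}

```text
clock: 14.18
eef_pos: [551.6, 108.2, 276.8]
tool_rot: [-1.665, 0.001, -2.232]
force: [-1.1, -5.0, 1.5]
width: 0.0
gripper_force: 2.1
```

```bash
python3 log.py; python3 st.py 72 -5 -50 -55 -60 -65 -70 -74 -78 -82 -85 -88
```

```text
{'q': [np.float64(-0.604), np.float64(0.929), np.float64(-0.476), np.float64(2.271), np.float64(1.577), np.float64(1.852), np.float64(0.0)], 'p': [np.float64(551.621), np.float64(108.231), np.float64(276.775)], 'r': [np.float64(-1.665), np.float64(0.001), np.float64(-2.232)]} 14.175 [-1.1 -5.   1.5]
ori err [-0.006  0.002 -0.001]
rel hub x,y,z -5.0 50.2 51.8 beta -44.1 r 72.1
-50.0 [-4.0, 6.0, -3.0] clr [12, 30]
-55.0 [-7.0, 11.0, -5.0] clr [12, 30]
-60.0 [-9.0, 16.0, -6.0] clr [12, 31]
-65.0 [-12.0, 22.0, -8.0] clr [12, 31]
-70.0 [-13.0, 28.0, -9.0] clr [12, 31]
-74.0 [-15.0, 33.0, -9.0] clr [12, 31]
-78.0 [-15.0, 38.0, -9.0] clr [12, 31]
-82.0 [-16.0, 43.0, -10.0] clr [12, 32]
-85.0 [-16.0, 47.0, -9.0] clr [12, 32]
-88.0 [-17.0, 50.0, -9.0] clr [12, 32]
```

Call:
{"method": "play_rows", "body": {
  "deltas": [-4,6,-3,0,0,0,0,-7,11,-5,0,0,0,0,-9,16,-6,0,0,0,0,-12,22,-8,0,0,0,0,-13,28,-9,0,0,0,0,-15,33,-9,0,0,0,0,-15,38,-9,0,0,0,0,-16,43,-10,0,0,0,0,-16,47,-9,0,0,0,0,-16,47,-9,0,0,0,0]
}}

```text
clock: 15.42
eef_pos: [551.0, 130.5, 229.0]
tool_rot: [-1.67, 0.002, -2.229]
force: [-0.3, 0.6, 0.5]
width: 0.0
gripper_force: 0.2
```

```bash
python3 log.py; python3 st.py 72 -5 -90 -95 -100
python3 -c "
from h import *
i=get_image('scene');cv2.imwrite('s6_raw.png',i[:,:,::-1]);cv2.imwrite('pics/s6.png',cv2.resize(i[130:280,200:350,::-1],None,fx=4,fy=4,interpolation=2))"
```

```text
{'q': [np.float64(-0.643), np.float64(1.034), np.float64(-0.461), np.float64(2.217), np.float64(1.575), np.float64(1.865), np.float64(-0.055)], 'p': [np.float64(551.044), np.float64(130.523), np.float64(229.003)], 'r': [np.float64(-1.67), np.float64(0.002), np.float64(-2.229)]} 15.425 [-0.3  0.6  0.5]
ori err [-0.001  0.005 -0.001]
rel hub x,y,z -4.8 72.5 4.0 beta -86.8 r 72.6
-90.0 [1.0, 4.0, 1.0] clr [12, 33]
-95.0 [1.0, 10.0, 1.0] clr [12, 33]
-100.0 [1.0, 16.0, 3.0] clr [12, 33]
```

View pics/s6.png

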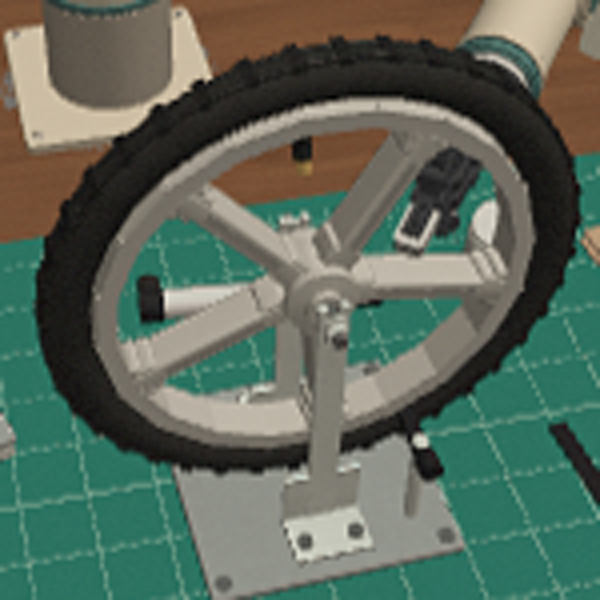

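The valve is now near the top: brass tip at (305,172) and root at (301,142) in the crop. I'll measure the remaining angle from the spokes and stem.

```bash
cat >va.py <<'E'
from h import *
import sys
i=cv2.imread(sys.argv[1]) if len(sys.argv)>1 else get_image("scene")[:,:,::-1].copy()
c=camera_info("scene")
e=[proj("scene",H+[0,0,r],c) for r in(102,122,142)];print("expected px at top (tip,mid,root)",np.round(e,1).tolist())
h=cv2.cvtColor(i,cv2.COLOR_BGR2HSV);x0,y0=int(e[1][0])-25,int(e[1][1])-20
w=np.zeros(h.shape[:2],bool);w[y0:y0+45,x0:x0+50]=1
br=w&(h[...,0]>14)&(h[...,0]<32)&(h[...,1]>110)&(h[...,2]>110)
# dark stem: compact dark blob just next to brass
dk=(h[...,2]<60)
n,L,S,Cc=cv2.connectedComponentsWithStats((w&br).astype(np.uint8));k=1+np.argmax(S[1:,4]);b=Cc[k];print("brass",S[k,4],b)
yy,xx=np.mgrid[:h.shape[0],:h.shape[1]]
m=dk&(abs(xx-b[0])<6)&(yy<b[1])&(yy>b[1]-11);n,L,S,Cs=cv2.connectedComponentsWithStats(m.astype(np.uint8))
pts=[("brass",b)]+[(f"dark{S[j,4]}",Cs[j]) for j in range(1,n) if S[j,4]>4]
for nm,p in pts:
    q=wp("scene",*p,0,c);print(nm,p.round(1),"angle cw",np.degrees(np.arctan2(-q[0],q[1])).round(1),"yz",q.round(1))
E
python3 va.py s6_raw.png
```

```text
expected px at top (tip,mid,root) [[278.4, 170.1], [278.7, 164.1], [279.1, 158.0]]
brass 13 [275.61538462 171.84615385]
brass [275.6 171.8] angle cw 4.4 yz [-7.5 97.8]
dark25 [275.2 167. ] angle cw 4.7 yz [ -9.3 114.6]
```

```bash
python3 - <<'E'
from h import *
from scipy.optimize import least_squares
for f in("scene_raw.png","s6_raw.png"):
    i=cv2.imread(f);h=cv2.cvtColor(i,cv2.COLOR_BGR2HSV)
    m=((h[...,2]<75)&(h[...,1]<110)).astype(np.uint8);m[:125]=0;m[:,:195]=0;m[:,355:]=0
    m=cv2.morphologyEx(m,cv2.MORPH_OPEN,np.ones((4,4)))
    n,L,S,_=cv2.connectedComponentsWithStats(m);k=1+np.argmax(S[1:,4]);c,_=cv2.findContours((L==k).astype(np.uint8),0,1)
    c=max(c,key=len)[:,0];q=np.array([wp("scene",*p) for p in c]);q=q[abs(np.hypot(*q.T)-195)<25]
    for sel in(q,q[abs(q[:,1])<130]):
        r=least_squares(lambda v:np.hypot((sel[:,0]-v[0])/v[2],(sel[:,1]-v[1])/v[3])*195-195,[0,0,195,195],loss="soft_l1",f_scale=3);print(f,len(sel),r.x.round(1))
E
```

```text
scene_raw.png 463 [  4.2  -8.  195.4 199.3]
scene_raw.png 187 [  4.   -4.5 195.3 194. ]
s6_raw.png 461 [  4.4  -7.6 195.7 199. ]
s6_raw.png 184 [  4.1  -5.3 195.4 195.2]
```

Call:
{"method": "play_rows", "body": {
  "deltas": [0,2,0,0,0,0,0,1,4,1,0,0,0,0,1,6,1,0,0,0,0,1,6,1,0,0,0,0]
}}

```text
clock: 15.98
eef_pos: [551.0, 129.3, 223.9]
tool_rot: [-1.668, 0.002, -2.229]
force: [0.1, 3.4, 3.6]
width: -0.0
gripper_force: 1.4
```

```bash
python3 va.py; python3 st.py 72 -5 -95
```

```text
expected px at top (tip,mid,root) [[278.4, 170.1], [278.7, 164.1], [279.1, 158.0]]
brass 12 [277.91666667 171.16666667]
brass [277.9 171.2] angle cw 0.7 yz [-1.3 98.7]
dark25 [278.1 166.4] angle cw 0.7 yz [ -1.5 114.8]
ori err [-0.003  0.005 -0.002]
rel hub x,y,z -5.0 71.2 -1.1 beta -90.9 r 71.2
-95.0 [-0.0, 5.0, 0.0] clr [12, 33]
```

```bash
cat >ctr.py <<'E'
from h import *
from scipy.optimize import least_squares
for f in("scene_raw.png","s6_raw.png"):
    i=cv2.imread(f);g=cv2.GaussianBlur(i,(3,3),0).max(2).astype(float);c=camera_info("scene");Q=[]
    for a in np.radians(np.arange(0,360,4)):
        rr=np.arange(140,176,1.);p=np.array([proj("scene",H+[0,0,-3]+16.5*ex+r*(np.sin(a)*ey+np.cos(a)*np.array([0,0,1])),c) for r in rr])
        s=cv2.remap(g.astype(np.float32),p[:,0].astype(np.float32)[None],p[:,1].astype(np.float32)[None],1)[0]
        # last crossing bright->dark
        k=[j for j in range(1,len(s)) if s[j-1]>=85>s[j]]
        if k:Q.append(wp("scene",*p[k[-1]],16.5,c))
    Q=np.array(Q);r=least_squares(lambda v:np.hypot(Q[:,0]-v[0],(Q[:,1]-v[1]))-v[2],[0,0,156],loss="soft_l1",f_scale=2);print(f,len(Q),r.x.round(2),np.median(abs(r.fun)).round(2))
E
python3 ctr.py
```

```text
scene_raw.png 88 [  0.78   1.35 161.06] 1.82
s6_raw.png 88 [  0.71   1.45 161.03] 1.91
```

Call:
{"method": "play_rows", "body": {
  "deltas": [0,0.7,0,0,0,0,0,0,1.3,0,0,0,0,0,0,1.3,0,0,0,0,0]
}}

```text
clock: 16.4
eef_pos: [550.9, 129.0, 223.0]
tool_rot: [-1.667, 0.002, -2.23]
force: [0.1, 2.0, 3.6]
width: 0.2
gripper_force: 1.8
```

```bash
python3 va.py; python3 st.py 72 -5 -95
```

```text
expected px at top (tip,mid,root) [[278.4, 170.1], [278.7, 164.1], [279.1, 158.0]]
brass 12 [278.66666667 170.91666667]
brass [278.7 170.9] angle cw -0.4 yz [ 0.8 99.1]
dark24 [278.1 166.3] angle cw 0.7 yz [ -1.4 115.1]
ori err [-0.004  0.004 -0.002]
rel hub x,y,z -5.0 71.1 -2.0 beta -91.6 r 71.1
-95.0 [-1.0, 4.0, 0.0] clr [12, 33]
```

The valve is within about 1° of the top. Backing off the spoke, then out.

Call:
{"method": "play_rows", "body": {
  "deltas": [0,-5,0,0,0,0,0,0,-8,0,0,0,0,0,0,-8,-15,0,0,0,0,0,-8,-35,0,0,0,0,0,-8,-60,0,0,0,0,0,-8,-90,0,0,0,0,0,-8,-120,0,0,0,0,0,-8,-120,0,0,0,0,0,-8,-120,0,0,0,0]
}}

```text
clock: 17.58
eef_pos: [456.8, 201.7, 242.4]
tool_rot: [-1.667, 0.001, -2.23]
force: [0.4, -0.8, -0.4]
width: -0.3
gripper_force: 0.0
```

```bash
python3 log.py; python3 va.py
python3 -c "
from h import *
i=get_image('scene');cv2.imwrite('pics/s7.png',cv2.resize(i[:,:,::-1],(800,600)))"
```

```text
{'q': [np.float64(-0.861), np.float64(1.023), np.float64(-0.533), np.float64(2.188), np.float64(1.31), np.float64(1.909), np.float64(-0.115)], 'p': [np.float64(456.791), np.float64(201.706), np.float64(242.376)], 'r': [np.float64(-1.667), np.float64(0.001), np.float64(-2.23)]} 17.575 [ 0.4 -0.8 -0.4]
expected px at top (tip,mid,root) [[278.4, 170.1], [278.7, 164.1], [279.1, 158.0]]
brass 13 [278.61538462 170.84615385]
brass [278.6 170.8] angle cw -0.4 yz [ 0.6 99.4]
dark24 [278.1 166.3] angle cw 0.7 yz [ -1.4 115.1]
```

View pics/s7.png

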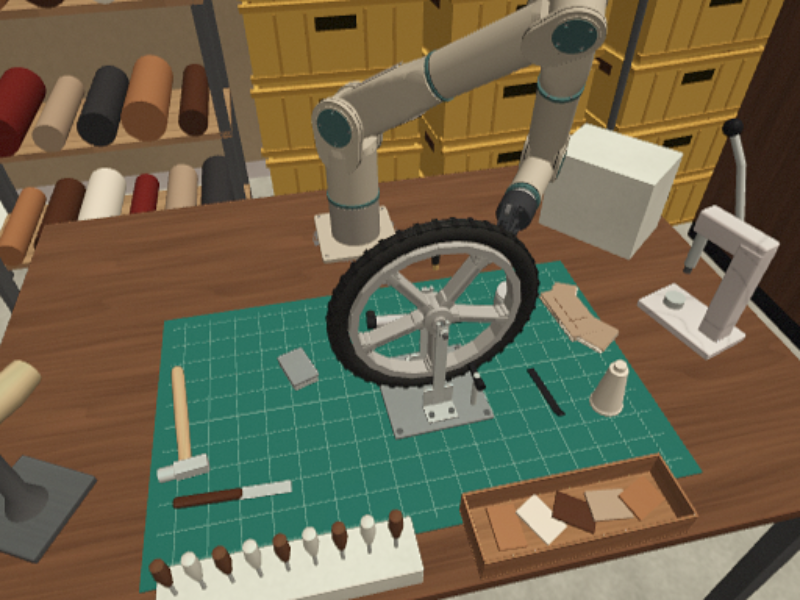

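The valve is at the top, with its tip at (435,265) straight above the hub at (438,320). The hand is clear of the wheel, and the other things are where they were. Handing in.

```bash
python3 -c "
from cell import *
print(finish_job())"
```

```text
the job is handed in; nothing more can be done
None
```

Job handed in: the valve stem measured within about 1° of straight above the hub, the hand is clear of the wheel, and the other things on the bench look undisturbed in the last picture (about 18 s of the 67 s used).

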